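Start the tray-polishing turntable

TASK

Get the copper-tray polishing turntable going: first switch on the dust extractor by pushing the yellow end of the rocker on the loose switch box fully down, then press the blue arming button fully in, and last press the green start button fully in (all three stay as pushed). Keep to that order and leave the red stop button unpressed. Just push with the fingers, pick nothing up, and leave the switch box and everything else on the bench standing where it is.

Things in the scene. Friction and masses are not known exactly. Their poses are not given: they have to be found in the camera images.
- station: grey control station, 90 mm (its x) x 250 mm (its y) x 35 mm high, screwed to the bench, either left or right of the middle; origin at the centre of its underside. On top, in a row along its y at -77, 0 and +77 mm, are three square aluminium button units (60 x 60 x 20 mm, tops 55 mm above the bench) with one blue, one green and one red button, in an order that varies
- blue_key (a joint): blue arming button; joint value in m = how far it is pressed in: 0 out, 0.008 fully in. Slides straight down against a steady 3 N of friction, no spring: it stays where it is pushed, and counts as in beyond 0.006
- green_key (a joint): green start button; joint value in m = how far it is pressed in: 0 out, 0.008 fully in. Slides straight down against a steady 3 N of friction, no spring: it stays where it is pushed, and counts as in beyond 0.006
- red_key (a joint): red mushroom stop button, which must stay out (below 0.003); joint value in m = how far it is pressed in: 0 out, 0.008 fully in. Slides straight down against a steady 3 N of friction, no spring: it stays where it is pushed
- blue_top (a point): centre of the top face of the blue button (34 mm across), about 69 mm above the bench when out; it moves down with the button
- green_top (a point): centre of the top face of the green button (34 mm across), about 69 mm above the bench when out; it moves down with the button
- red_top (a point): centre of the top of the red mushroom stop button (44 mm across), about 80 mm above the bench
- switch_box: loose grey switch box for the dust extractor, 100 mm (its x) x 62 mm (its y) x 40 mm high, about 0.6 kg, standing on a rubber foot on the other side of the middle from the station; origin at the centre of its underside. A V-shaped rocker, 76 mm long (along its x) and 38 mm wide, pivots on its top at the middle, 46 mm above the bench: yellow half towards the box's -x, black half towards +x
- rocker_part (a joint): angle of the extractor rocker in rad: 0 = off (yellow half tilted up by 0.3, black half level), 0.3 = fully on (yellow half pushed down level, black half up); may start a little off zero, up to 0.06. It has only friction (0.05 N m, about 2 N at yellow_face) and stays where it is pushed; counts as on beyond 0.24
- yellow_face (a point): pushing point on the upper face of the yellow half, 25 mm out from the pivot along the face, about 61 mm above the bench when off and 54 mm when fully on; moves with the rocker
- cup: loose open copper cup, 60 mm across at the rim, 70 mm high, behind the station; origin under its centre
- punch: loose steel punch lying along the station's front edge, about 105 mm long, 12 mm thick; origin at the underside of its middle
- jar: loose small jar with brass cap, 48 mm across, 60 mm high, behind the switch box; origin under its centre
- bowl: loose copper bowl, 84 mm across, 40 mm high, at the middle towards the far side; origin under its centre
- hammer: loose hammer, 260 mm long, lying at the left
- brush: loose hand brush lying at the right
- paste: loose pale can of polishing paste, 66 mm across, 90 mm high, at the far left; origin under its centre
Things that resemble listed ones, but are neither listed nor needed, are in the scene too. What is shaped like the switch_box but purple or turquoise is not meant.

How it is judged:
By the outcome, as a careful person would: the job done as asked, in the order asked, and still so for the second after the job is handed in, with the robot touching nothing.
It also fails if it takes over 48 s, if anything falls off the work surface, if the arm or the gripper's body presses on something with over 40 N, if the wrist force passes 120 N, or if a joint passes its speed limit or range.

ROBOT

A 6-joint arm with a two-finger parallel gripper is mounted at the origin on the work surface. World frame = base frame: x ahead of the robot, y to its left, z up, the work surface at z = 0. Lengths are in mm, angles in rad, forces in N, time in s.
With the tool pointing down it reaches from about 375 to 900 mm from the base axis. Payload 3.1 kg.
Tool frame: the origin (TCP) lies between the finger pads; the fingertips stand 25 mm ahead of it and the grasp point (between the pads) lies 6 mm ahead of it; z points along the fingers, y is the line along which they close (so a half turn about z gives the same grasp; the last joint's range is limited). The gripper opens to 87 mm and grips with 3 to 60 N. Pads are 19 mm wide; open, the fingers measure 117 mm over their backs; the gripper's body (75 mm by 190 mm) begins 51 mm behind the grasp point.
Start: joints at [0.955, 0.527, 1.433, -0, 1.181, -0.178], TCP at [264.926, 566.049, 247.548] pointing down, gripper open.
Joint ranges: [-3.08, 3.08], [-0.75, 2.2], [0.22, 2.44], [-1.43, 4.57], [0, 2.65], [-2.85, 2.85]. Speed limits (rad/s): [2.79, 2.79, 3.14, 3.14, 3.14, 3.14].

INTERFACE

Orientations are given as a rotation vector (axis times angle).
In Python, from plant import read_state, read_camera, hand_in gives the robot as it stands.
- The arm moves only by the shell command python3 -m jog 'ROWS' [FORCE]. ROWS is JSON, one flat list of numbers, 7 for each row, row after row: the turn, a rotation vector about the world's x, y, z in rad, then the shift along the world's x, y, z in cm, then the opening, from 0 (shut) to 1 (fully open). A call has exactly 10 rows; each row shifts and turns the commanded pose from where the row before left it; what a row does not reach is not made up. A row lasts 1/8 s, in which the tool goes at most 62.5 mm and 10.7 degrees, less where a joint would pass 70% of its speed; a pose out of reach is approached as far as the arm can. A call is refused whole if a number of a shift passes 6.25 or a number of a turn 0.188, either way. A call with a gripper value outside its range is refused whole. The fingers move at their own pace and stop on an object; FORCE is the grip in N (left out, the last holds). Time passes only in rows, so rows that do not move let the fingers close, or fill a call up. It gives the time, the measured TCP pose, the force, the opening and the grip force at its end, in the units of the state.
- read_state(): the state, without advancing time (a new reading comes with each control period).
- read_camera(name): name is "scene" or "side" or "wrist"; returns a dict with "img" (400x640x3 uint8, red, green, blue), "camera_matrix" (3x3 intrinsics, pixels), "k1" (the pictures are not rectified: a ray, as slopes to the right and down, at radius r is drawn at 1 + k1 r^2 times it, then the intrinsics apply), "rvec" (rotation vector, rad) and "tvec" (3), from world to camera coordinates, as OpenCV has them. Camera axes: x right, y down, z forward; pixel columns grow to the right and rows downward; lengths in mm; the calibration is good to about 2 mm. A picture is of the moment at which its call begins. There is no depth.
- hand_in(): hands the job in; it is judged then, once.
The state is a dict: "time_s": time; "joint_positions": joint angles; "qvel": joint speeds; "joint_torque": joint torques, N m; "ee_pos": TCP position; "tool_rot": TCP orientation; "wrist_force": force on the tool from outside, world axes, zero at the start; "wrist_torque": the same for the moment, N m; "width": finger opening in mm; "gripper_force": force on a finger pad.
Only numpy, scipy, OpenCV 4.12 (cv2) and the standard library are available. Lean on these libraries where they do the work, as an engineer would, in place of code of your own. Each camera call takes 0.05 s, during which the arm holds its last target. There are 200 camera calls.

## Working session

There is one attempt and no reset: what is moved stays moved. The work goes in short steps, Python scripts to look and compute and a shell command to move; the robot and the scene stay as the last step left them, time stands still between calls to the robot, and variables do not carry over. Pictures are saved under pics/ and viewed, at most 10 in all, crops included, and the job is handed in when it is done.

```bash
mkdir -p pics
cat > h.py <<'E'
import numpy as np, cv2
from plant import read_state, read_camera
def cam(n):
    c=read_camera(n); c['R']=cv2.Rodrigues(np.array(c['rvec'],float))[0]; return c
def ray(c,u,v):
    K=np.array(c['camera_matrix'],float)
    d=np.array([c['k1'],0,0,0,0],float)
    p=cv2.undistortPoints(np.array([[[u,v]]],float),K,d)[0,0]
    t=np.array(c['tvec'],float).ravel()
    return -c['R'].T@t, c['R'].T@np.array([p[0],p[1],1.])
def at(c,u,v,z):
    o,d=ray(c,u,v); return o+d*(z-o[2])/d[2]
def tri(rs):
    A=0;b=0
    for o,d in rs:
        d=d/np.linalg.norm(d);P=np.eye(3)-np.outer(d,d);A=A+P;b=b+P@o
    x=np.linalg.solve(A,b)
    return x,[np.linalg.norm((np.eye(3)-np.outer(d,d)/(d@d))@(x-o)) for o,d in rs]
def proj(c,p):
    return cv2.projectPoints(np.array([p],float),np.array(c['rvec'],float),np.array(c['tvec'],float),np.array(c['camera_matrix'],float),np.array([c['k1'],0,0,0,0],float))[0][0,0]
E
python3 - <<'E'
from h import *
import pickle
for n in ['scene','side','wrist']:
    c=cam(n); cv2.imwrite(f'pics/{n}0.png',c['img'][:,:,::-1]); pickle.dump(c,open(n+'0.pkl','wb'))
    print(n,-c['R'].T@np.array(c['tvec']).ravel(),c['k1'])
s=read_state();print(s['time_s'],s['ee_pos'],s['tool_rot'],s['width'])
E
```

```text
scene [1354.41105816 -144.88256645 1064.82673574] -0.02761997556113586
side [  -8.38290059 -569.14279736  741.86770466] -0.061351926268564234
wrist [199.3032057  597.75687801 383.75976259] -0.03347352789208755
0.15 [264.640475   565.63939919 246.80128539] [-6.82058396e-01 -3.06600063e+00  2.41529463e-03] 86.9227289991212
```

View pics/scene0.png

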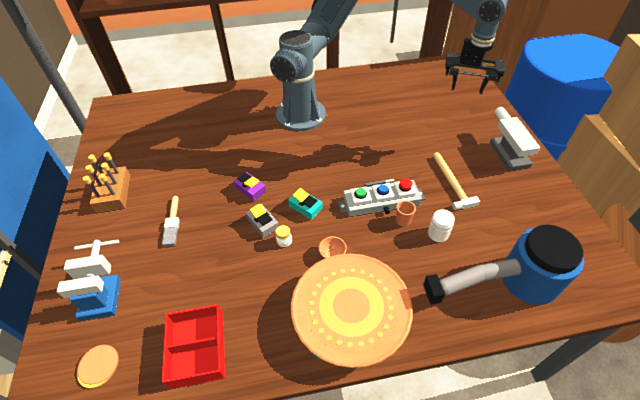

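View pics/side0.png

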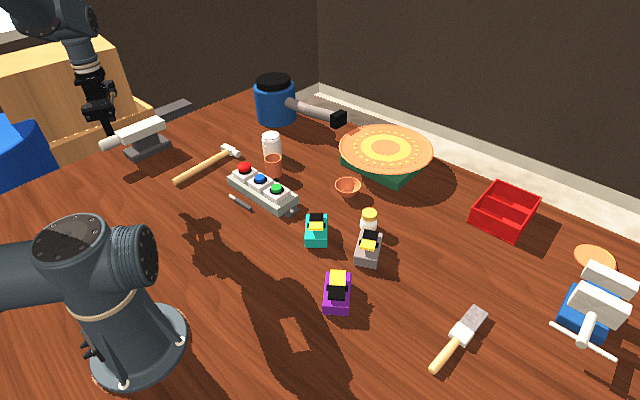

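The scene view shows the grey switch box at about (262,219), with decoys in purple (249,185) and turquoise (305,202). The buttons are green (361,193), blue (383,189) and red (406,185). In the side view the grey box is at (368,247). Next I'll enlarge the box and the station.

Run:
```python
import pickle,cv2,numpy as np
a=pickle.load(open('scene0.pkl','rb'))['img'];b=pickle.load(open('side0.pkl','rb'))['img']
f=lambda im,x,y,w,h:cv2.resize(im[y:y+h,x:x+w],(400,300),interpolation=cv2.INTER_CUBIC)
o=np.vstack([np.hstack([f(a,230,190,80,60),f(b,330,205,80,60)]),np.hstack([f(a,335,165,100,75),f(b,215,150,100,75)])])
cv2.imwrite('pics/crop.png',o[:,:,::-1])
```

```text
(no output)
```

View pics/crop.png

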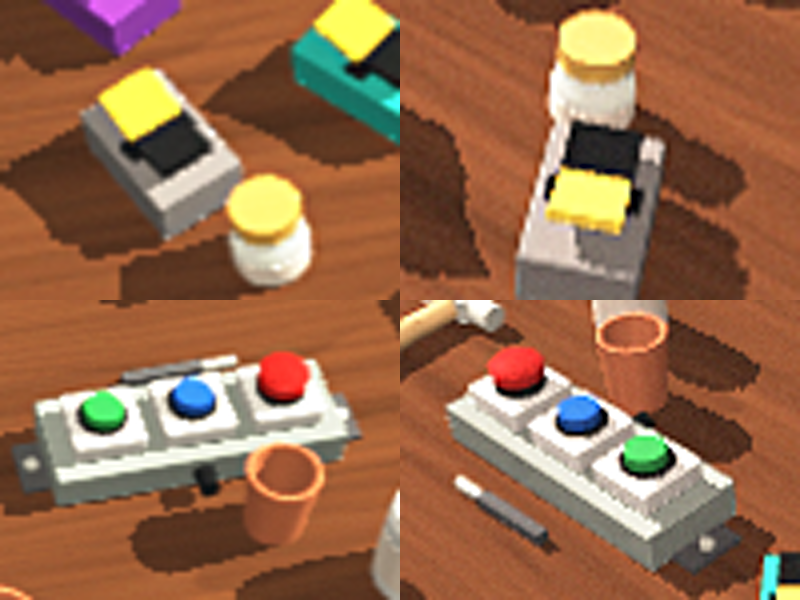

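The crops show the yellow half facing the robot and the black half towards the jar. The buttons run green, blue, red towards +y. I'll triangulate them.

Run:
```python
from h import *
import pickle
a=pickle.load(open('scene0.pkl','rb'));b=pickle.load(open('side0.pkl','rb'))
def A(X,Y): return (230+(X+.5)/5-.5,190+(Y+.5)/5-.5)
def B(X,Y): return (330+(X-400+.5)/5-.5,205+(Y+.5)/5-.5)
def C(X,Y): return (335+(X+.5)/4-.5,165+(Y-300+.5)/4-.5)
def D(X,Y): return (215+(X-400+.5)/4-.5,150+(Y-300+.5)/4-.5)
P={'green':(C(103,410),D(646,449)),'blue':(C(193,393),D(580,410)),'red':(C(283,370),D(517,362)),
'yellow':(A(141,104),B(590,197)),'boxTL':(A(84,115),B(520,262)),'boxBR_far':(A(240,163),B(663,145)),'boxBot':(A(165,210),B(637,272)),
'black':(A(165,147),B(604,148)),'jar':(A(265,205),B(598,38)),'cup':(C(285,465),D(632,333))}
for k,(p,q) in P.items():
    x,e=tri([ray(a,*p),ray(b,*q)]);print(k,x.round(1),np.round(e,1))
for z in (40,):
  for n,p in (('c1',A(84,115)),('c2',A(165,212)),('c3',A(240,163))): print(n,at(a,*p,z).round(1))
  for n,p in (('s1',B(520,262)),('s2',B(637,272)),('s3',B(663,142))): print(n,at(b,*p,z).round(1))
s=read_state();print(s['ee_pos'])
```

```text
green [522.9 123.9  64.8] [0.6 0.6]
blue [521.2 200.3  65.6] [0.6 0.6]
red [520.8 276.5  76.6] [0.8 0.8]
yellow [ 526.3 -215.9   56. ] [0.2 0.2]
boxTL [ 492.9 -231.2   31.1] [27.1 27.1]
boxBR_far [ 588.9 -185.6   42.7] [28.8 28.8]
boxBot [ 558.7 -220.4  -22.1] [7.8 7.8]
black [ 561.  -201.8   53.8] [2.4 2.4]
jar [ 622.7 -147.7   58.2] [0.5 0.5]
cup [615.  247.   70.7] [2.4 2.4]
c1 [ 514.8 -254.1   40. ]
c2 [ 602.3 -209.4   40. ]
c3 [ 573.6 -158.9   40. ]
s1 [ 480.5 -208.3   40. ]
s2 [ 514.  -255.9   40. ]
s3 [ 596.4 -212.9   40. ]
[264.640475   565.63939919 246.80128539]
```

The numbers hold up. The buttons come out at 65 and 77 mm with 76 mm spacing, and the box centre is about (542,-208) with a yaw of about 0.467. That puts yellow_face at about (520,-219). Now I'll close the fingers and move above it, tool y across the box.

```bash
python3 -m jog '[0,0,-0.112,1.27,-3.92,0,0, 0,0,-0.112,1.27,-3.92,0,0, 0,0,-0.112,1.27,-3.92,0,0, 0,0,-0.112,1.27,-3.92,0,0, 0,0,-0.112,1.27,-3.92,0,0, 0,0,-0.112,1.27,-3.92,0,0, 0,0,-0.112,1.27,-3.92,0,0, 0,0,-0.112,1.27,-3.92,0,0, 0,0,-0.112,1.27,-3.92,0,0, 0,0,-0.112,1.27,-3.92,0,0]' 20
python3 -m jog '[0,0,-0.112,1.27,-3.92,-0.5,0, 0,0,-0.112,1.27,-3.92,-0.5,0, 0,0,-0.112,1.27,-3.92,-0.5,0, 0,0,-0.112,1.27,-3.92,-0.5,0, 0,0,-0.112,1.27,-3.92,-0.5,0, 0,0,-0.112,1.27,-3.92,-0.5,0, 0,0,-0.112,1.27,-3.92,-0.5,0, 0,0,-0.112,1.27,-3.92,-0.5,0, 0,0,-0.112,1.27,-3.92,-0.5,0, 0,0,-0.112,1.27,-3.92,-0.5,0]'
python3 - <<'E'
from h import *
import pickle
c=cam('wrist');pickle.dump(c,open('wrist1.pkl','wb'));cv2.imwrite('pics/w1.png',c['img'][:,:,::-1])
s=read_state();print(s['time_s'],s['ee_pos'],s['tool_rot'],s['width'],proj(c,[520,-219,58]))
E
```

```text
time_s: 1.4
ee_pos: [392.1, 172.8, 247.5]
tool_rot: [2.211, 2.232, 0.0]
wrist_force: [0.2, 0.5, -0.9]
width: 1.5
gripper_force: 0.0
time_s: 2.65
ee_pos: [519.1, -219.2, 197.1]
tool_rot: [-3.058, -0.716, 0.0]
wrist_force: [0.3, 0.3, -1.3]
width: 0.5
gripper_force: 0.0
2.7 [ 521.72625219 -225.0943346   196.95025405] [3.05459991 0.7068595  0.00428032] 0.4398456965797688 [317.55457113 196.60511379]
```

View pics/w1.png

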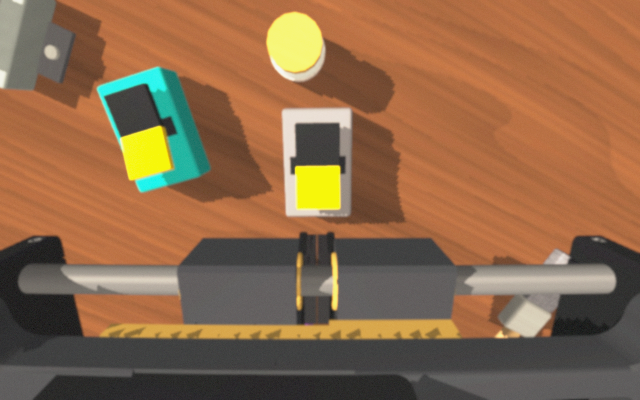

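The wrist view shows the yellow half at rows 167–209, centred on column 318. My predicted push point (318,197) lies on its outer part, and the box edges line up with the image, so the yaw is right. I'll descend to just above it.

```bash
python3 -m jog '[0,0,0,0,0,-2,0, 0,0,0,0,0,-2,0, 0,0,0,0,0,-2,0, 0,0,0,0,0,-2,0, 0,0,0,0,0,-1,0, 0,0,0,0,0,-0.7,0, 0,0,0,0,0,-0.3,0, 0,0,0,0,0,0,0, 0,0,0,0,0,0,0, 0,0,0,0,0,0,0]'
python3 -c "
from h import *
s=read_state();print(s['ee_pos'],s['tool_rot'],s['wrist_force'])"
```

```text
time_s: 3.95
ee_pos: [519.2, -218.1, 98.0]
tool_rot: [3.057, 0.722, 0.001]
wrist_force: [0.3, 0.6, -0.6]
width: 0.5
gripper_force: 0.0
[ 519.1535773  -218.0858422    97.96662783] [3.05692086e+00 7.21850558e-01 9.51803589e-04] [ 0.32215158  0.55157863 -0.62385054]
```

```bash
python3 -m jog '[0,0,0,0,0,-0.3,0, 0,0,0,0,0,-0.3,0, 0,0,0,0,0,-0.3,0, 0,0,0,0,0,-0.2,0, 0,0,0,0,0,-0.2,0, 0,0,0,0,0,-0.2,0, 0,0,0,0,0,-0.1,0, 0,0,0,0,0,-0.1,0, 0,0,0,0,0,0,0, 0,0,0,0,0,0,0]'
python3 -m jog '[0,0,0,0,0,-0.1,0, 0,0,0,0,0,0,0, 0,0,0,0,0,0,0, 0,0,0,0,0,0,0, 0,0,0,0,0,0,0, 0,0,0,0,0,0,0, 0,0,0,0,0,0,0, 0,0,0,0,0,0,0, 0,0,0,0,0,0,0, 0,0,0,0,0,0,0]'
```

```text
time_s: 5.2
ee_pos: [519.1, -217.9, 80.5]
tool_rot: [-3.058, -0.722, -0.0]
wrist_force: [0.1, -1.2, 0.1]
width: 0.7
gripper_force: 0.2
time_s: 6.45
ee_pos: [519.0, -217.9, 79.5]
tool_rot: [3.058, 0.722, 0.0]
wrist_force: [0.0, -0.5, 0.1]
width: 0.5
gripper_force: 0.0
```

```bash
python3 -m jog '[0,0,0,0,0,-0.1,0, 0,0,0,0,0,0,0, 0,0,0,0,0,0,0, 0,0,0,0,0,0,0, 0,0,0,0,0,-0.05,0, 0,0,0,0,0,0,0, 0,0,0,0,0,0,0, 0,0,0,0,0,0,0, 0,0,0,0,0,0,0, 0,0,0,0,0,0,0]'
python3 - <<'E'
from h import *
c=cam('side');d=cam('wrist')
o=np.hstack([cv2.resize(c['img'][205:280,330:410],(400,375),interpolation=cv2.INTER_CUBIC),cv2.resize(d['img'][100:400,160:480],(400,375))])
cv2.imwrite('pics/p2.png',o[:,:,::-1])
s=read_state();print(s['ee_pos'],s['wrist_force'])
E
```

```text
time_s: 7.7
ee_pos: [519.0, -218.0, 79.3]
tool_rot: [3.057, 0.722, 0.0]
wrist_force: [-1.3, 1.1, 8.9]
width: 0.3
gripper_force: 4.4
[ 518.95069511 -217.97485853   79.28138712] [-1.83273815  0.74788427  8.48202869]
```

View pics/p2.png

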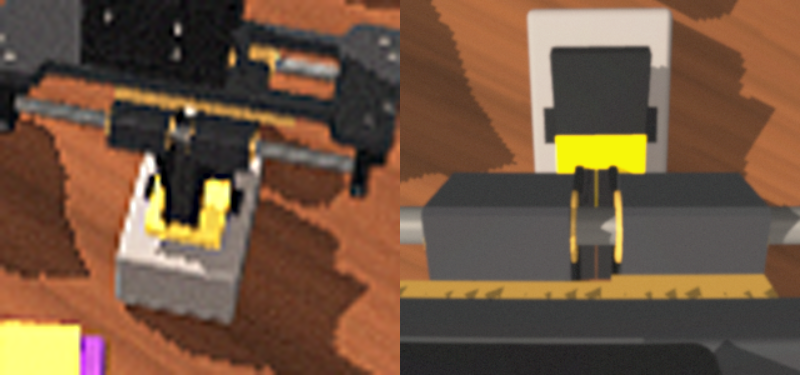

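The rocker stands against its stop: the fingertip is at 54.3 mm with 9 N, and the yellow half is level in the pictures. The box hasn't moved. I'll retract and go above the blue button.

```bash
python3 -m jog '[0,0,0,0,0,1.5,0, 0,0,0,0,0,2.5,0, 0,0,0,0,0,3,0, 0,0,0,0,0,3,0, 0,0,0,0,3.5,0,0, 0,0,0,0,3.5,0,0, 0,0,0,0,3.5,0,0, 0,0,0,0,3.5,0,0, 0,0,0,0,3.5,0,0, 0,0,0,0,3.5,0,0]'
python3 -m jog '[0,0,0,0.2,4,0,0, 0,0,0,0,4,0,0, 0,0,0,0,4,0,0, 0,0,0,0,4,0,0, 0,0,0,0,3,0,0, 0,0,0,0,1.8,0,0, 0,0,0,0,0,-2.5,0, 0,0,0,0,0,-2.5,0, 0,0,0,0,0,-2,0, 0,0,0,0,0,0,0]'
python3 - <<'E'
from h import *
s=read_state();print(s['ee_pos'],s['wrist_force'])
c=cam('scene');d=cam('side')
o=np.vstack([np.hstack([cv2.resize(i[y:y+60,x:x+80],(400,300),interpolation=cv2.INTER_CUBIC) for i,x,y in ((c['img'],230,190),(d['img'],330,205))]),
np.hstack([cv2.resize(i[y:y+75,x:x+100],(400,300),interpolation=cv2.INTER_CUBIC) for i,x,y in ((c['img'],335,165),(d['img'],215,150))])])
cv2.imwrite('pics/p3.png',o[:,:,::-1])
E
```

```text
time_s: 9.05
ee_pos: [519.0, -6.8, 178.7]
tool_rot: [3.057, 0.722, 0.001]
wrist_force: [0.1, -0.4, 0.2]
width: 0.1
gripper_force: 0.0
time_s: 10.3
ee_pos: [520.0, 199.4, 106.9]
tool_rot: [-3.058, -0.721, 0.006]
wrist_force: [-0.0, 0.5, 0.1]
width: 0.4
gripper_force: 0.0
[519.9659256  199.43788601 106.91456095] [-0.02013979  0.51261244  0.05714947]
```

View pics/p3.png

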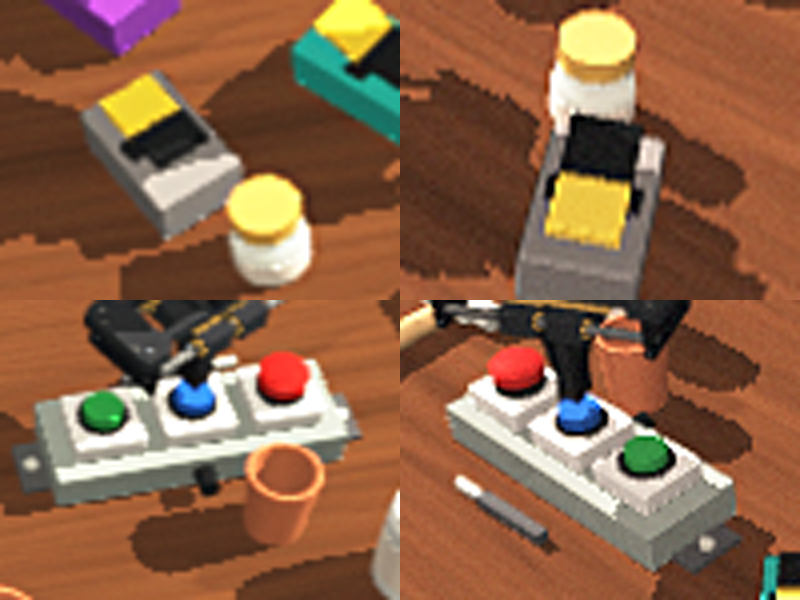

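The rocker is on, with the yellow half level and the black half raised. The box stands exactly where it was, and the fingers are above the blue button. Next I press it.

```bash
python3 -m jog '[0,0,0,0,0,-0.4,0, 0,0,0,0,0,-0.4,0, 0,0,0,0,0,-0.3,0, 0,0,0,0,0,-0.3,0, 0,0,0,0,0,-0.2,0, 0,0,0,0,0,-0.2,0, 0,0,0,0,0,-0.2,0, 0,0,0,0,0,0,0, 0,0,0,0,0,0,0, 0,0,0,0,0,0,0]'
python3 -m jog '[0,0,0,0,0,-0.1,0, 0,0,0,0,0,-0.1,0, 0,0,0,0,0,0,0, 0,0,0,0,0,0,0, 0,0,0,0,0,0,0, 0,0,0,0,0,0,0, 0,0,0,0,0,0,0, 0,0,0,0,0,0,0, 0,0,0,0,0,0,0, 0,0,0,0,0,0,0]'
```

```text
time_s: 11.65
ee_pos: [520.9, 200.1, 87.9]
tool_rot: [3.057, 0.722, -0.0]
wrist_force: [-0.2, 0.5, 0.2]
width: 0.7
gripper_force: 0.0
time_s: 12.9
ee_pos: [520.9, 200.0, 86.4]
tool_rot: [3.057, 0.722, 0.0]
wrist_force: [-1.6, -0.9, 5.5]
width: 0.1
gripper_force: 2.7
```

```bash
python3 -m jog '[0,0,0,0,0,-0.1,0, 0,0,0,0,0,0,0, 0,0,0,0,0,-0.05,0, 0,0,0,0,0,0,0, 0,0,0,0,0,0,0, 0,0,0,0,0,0,0, 0,0,0,0,0,0,0, 0,0,0,0,0,0,0, 0,0,0,0,0,0,0, 0,0,0,0,0,0,0]'
```

```text
time_s: 14.15
ee_pos: [520.9, 200.1, 86.3]
tool_rot: [3.057, 0.722, 0.001]
wrist_force: [-3.1, -1.0, 15.2]
width: 0.4
gripper_force: 7.4
```

Blue is on its stop: the force rises to 15 N with no further travel, and the tip is at 61.3 mm. Green is next.

```bash
python3 -m jog '[0,0,0,0,0,1,0, 0,0,0,0,0,2,0, 0,0,0,0,0,1.5,0, 0,0,0,0,-1.8,0,0, 0,0,0,0.1,-2.5,0,0, 0,0,0,0,-2,0,0, 0,0,0,0,-1.3,0,0, 0,0,0,0,0,-1,0, 0,0,0,0,0,-1,0, 0,0,0,0,0,0,0]'
python3 -m jog '[0,0,0,0,0,-0.4,0, 0,0,0,0,0,-0.3,0, 0,0,0,0,0,-0.3,0, 0,0,0,0,0,-0.3,0, 0,0,0,0,0,-0.3,0, 0,0,0,0,0,-0.2,0, 0,0,0,0,0,-0.2,0, 0,0,0,0,0,-0.1,0, 0,0,0,0,0,0,0, 0,0,0,0,0,0,0]'
python3 -m jog '[0,0,0,0,0,-0.2,0, 0,0,0,0,0,-0.1,0, 0,0,0,0,0,-0.05,0, 0,0,0,0,0,0,0, 0,0,0,0,0,0,0, 0,0,0,0,0,0,0, 0,0,0,0,0,0,0, 0,0,0,0,0,0,0, 0,0,0,0,0,0,0, 0,0,0,0,0,0,0]'
```

```text
time_s: 15.4
ee_pos: [520.9, 124.5, 108.2]
tool_rot: [-3.057, -0.723, 0.004]
wrist_force: [-0.1, 0.8, 0.3]
width: 0.6
gripper_force: 0.0
time_s: 16.65
ee_pos: [522.0, 124.0, 88.5]
tool_rot: [-3.058, -0.722, -0.0]
wrist_force: [0.6, 0.8, 0.5]
width: 0.6
gripper_force: 0.6
time_s: 17.9
ee_pos: [522.0, 124.0, 86.3]
tool_rot: [3.057, 0.722, 0.001]
wrist_force: [-3.1, -0.5, 11.8]
width: 0.3
gripper_force: 6.1
```

Green is on its stop too (86.3 mm, 12 N). I'll retract and check.

```bash
python3 -m jog '[0,0,0,0,0,1,0, 0,0,0,0,0,2,0, 0,0,0,0,0,3,0, 0,0,0,0,0,4,0, 0,0,0,0,0,3,0, 0,0,0,0,0,1,0, 0,0,0,0,0,0,0, 0,0,0,0,0,0,0, 0,0,0,0,0,0,0, 0,0,0,0,0,0,0]'
python3 - <<'E'
from h import *
c=cam('scene');d=cam('side')
o=np.vstack([np.hstack([cv2.resize(i[y:y+60,x:x+80],(400,300),interpolation=cv2.INTER_CUBIC) for i,x,y in ((c['img'],230,190),(d['img'],330,205))]),
np.hstack([cv2.resize(i[y:y+75,x:x+100],(400,300),interpolation=cv2.INTER_CUBIC) for i,x,y in ((c['img'],335,165),(d['img'],215,150))])])
cv2.imwrite('pics/p4.png',o[:,:,::-1])
E
```

```text
time_s: 19.15
ee_pos: [521.6, 124.0, 224.2]
tool_rot: [-3.057, -0.722, 0.003]
wrist_force: [0.4, 0.2, -0.6]
width: 0.3
gripper_force: 0.0
```

View pics/p4.png

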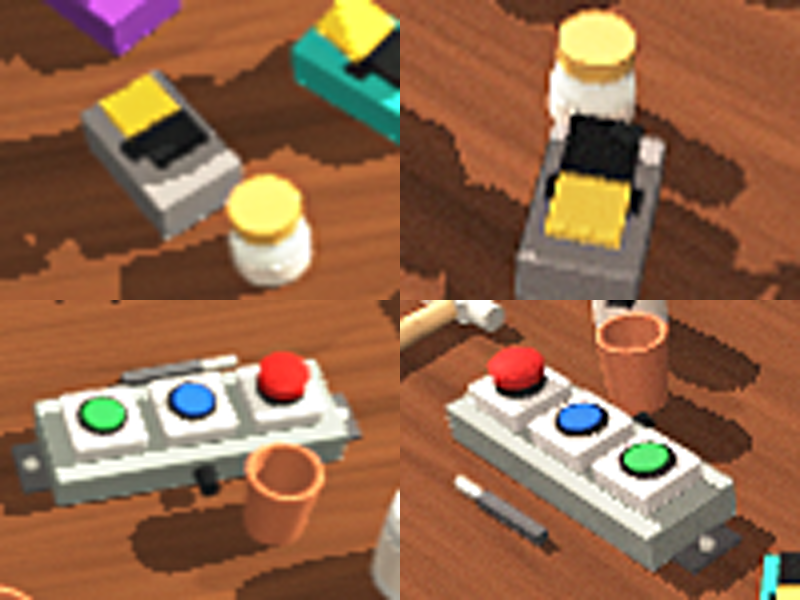

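The blue and green buttons are sunk flush, red is still out, the rocker is on, and nothing else has moved.

```bash
python3 -c "
from plant import hand_in
print(hand_in())"
```

```text
the job is handed in; nothing more can be done
None
```

The job is handed in after about 19 s of the 48 s allowed: the rocker's yellow end, then blue, then green were each pushed to the stop in that order, with red left out and nothing else seen to move in the final pictures.

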